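Interlocked isolator and selector of the radio charging unit

TASK

Put the radio charging unit into service: first swing the isolator (the crank with the slim tall post) round until you feel it come up fully against its stop, then, with the interlock freed, swing the selector (the crank with the short fat grip) across to its own stop. Work by feel: do not force either crank against its stop or against the lock, and leave the things lying around the unit where they are.

Things in the scene. Friction and masses are not known exactly. Their poses are not given: they have to be found in the camera images.
- unit: olive steel switch box, 180 (its x) x 300 (its y) x 45 mm high, bolted down, with a 38 mm high cradle of three empty pockets along its +x side (90 to 152 mm); origin: centre of the box's underside, z up. Two cranks on top turn about vertical axes: isolator at y = -60 mm, selector at y = +60 mm. Interlock inside: see joint selector
- isolator (a joint): isolator angle, rad, growing anticlockwise from above; starts at 0 to 0.2. Its stop comes somewhere between 0.75 and 1.75, different every time (the crank is clamped on a splined shaft): not visible, to be felt. Free turning takes about 4 N at the post; the stop is a stiff rubber buffer that yields 1 mm of post travel per 4 N more, so halt at a rise of some 5 to 10 N
- isolator_grip (a point): centre, half-way up, of the isolator's upright black post: round, 16 mm diameter, 50 mm tall (its top 25 mm above this point), 70 mm from the isolator axis on a flat steel arm whose top is 25 mm below this point. It travels a level circle about isolator_axis
- isolator_axis (a point): fixed point on the isolator's vertical turning axis, at the height of isolator_grip
- selector (a joint): selector angle, rad, growing anticlockwise from above; starts at 0 to 0.06. Blocked at about 0.13 until the isolator is up against its stop (within 0.05 rad); once it is across, the isolator is held. Its own stop comes at 1.1 (rubber buffer, 1 mm at the grip per 5.5 N). Free turning takes about 4 N at the grip
- selector_grip (a point): centre, half-way up, of the selector's upright black barrel grip: round, 26 mm diameter, 36 mm tall, 60 mm from the selector axis on a flat steel arm whose top is 18 mm below this point. It travels a level circle about selector_axis
- selector_axis (a point): fixed point on the selector's vertical turning axis, at the height of selector_grip
- headset: bystander: loose ear-defender headset with headband, about 250 x 190 x 90 mm; origin on the table between its cups
- radio: bystander: loose black hand-held radio standing upright, 34 x 56 x 110 mm with an aerial to 200 mm; origin under its centre
- carton: bystander: loose cardboard carton, 110 x 100 x 130 mm high; origin under its centre
- isolator_buffer: the rubber stop buffer of the isolator, hidden inside the unit, origin on the isolator axis at table height; its contact is 40 mm from that axis, so 30 N on it is about 17 N at the post on top of the turning friction
- selector_buffer: the rubber stop buffer of the selector, hidden inside the unit, origin on the selector axis at table height; its contact is 30 mm from that axis, so 35 N on it is about 17 N at the grip on top of the turning friction
- selector_sector: the steel locking sector on the selector's shaft, hidden inside the unit, 63 mm radius, origin on the selector axis at table height; this is what meets the isolator's cam when the selector is still locked

How it is judged:
By the outcome, as a careful person would: the job done as asked, in the order asked, and still so for the second after the job is handed in, with the robot touching nothing.
It also fails if it takes over 70 s, if anything falls off the work surface, if the arm or the gripper's body presses on something with over 40 N, if the wrist force passes 120 N, or if a joint passes its speed limit or range.

ROBOT

A 6-joint arm with a two-finger parallel gripper is mounted at the origin on the work surface. World frame = base frame: x ahead of the robot, y to its left, z up, the work surface at z = 0. Lengths are in m, angles in rad, forces in N, time in s.
With the tool pointing down it reaches from about 0.275 to 0.975 m from the base axis. Payload 8.4 kg.
Tool frame: the origin (TCP) lies on the centre line of the jaws, within the pads' length; the fingertips stand 8 mm ahead of it and the grasp point (between the pads) lies 11 mm behind it (arm.nose_length is the distance from the TCP to the fingertips, in m); z points along the fingers, y is the line along which they close (so a half turn about z gives the same grasp; the last joint's range is limited). The gripper opens to 92 mm and grips with 3 to 60 N. Pads are 20 mm wide; open, the fingers measure 128 mm over their backs; the gripper's body (75 mm by 189 mm) begins 69 mm behind the grasp point.
Start: joints at [1.123, 0.353, 1.633, -0, 1.155, -0.002], TCP at [0.269, 0.564, 0.223] pointing down, gripper open.
Joint ranges: [-2.63, 2.63], [-0.92, 2.1], [0.06, 2.66], [-1.3, 4.44], [0, 2.69], [-3.02, 3.02]. Speed limits (rad/s): [2.22, 2.22, 2.79, 3.14, 3.14, 3.14].

INTERFACE

Orientations are given as a rotation vector (axis times angle).
In Python, from cell import readout, eyes, arm, boxes_of, trace gives the robot as it stands.
- The arm moves only by the tool move_arm, never from a script. Its argument "steps" is a list of rows, each a list of 7 numbers: the opening in per cent of the stroke, from 0 (shut) to 100 (fully open), then the shift along the tool's x, y, z in cm, then the turn, a rotation vector about the tool's x, y, z in rad. In form: [[gripper, x, y, z, ax, ay, az], ...]. A call has 1 to 10 rows; each row is the pose to reach, as a shift and turn from the pose commanded when the call began, along the tool's axes at that moment; what a row does not reach only later rows make up. A row lasts 1/10 s, in which the tool goes at most 50 mm and 8.59 degrees, less where a joint would pass 70% of its speed; a pose out of reach is approached as far as the arm can. A call with a gripper value outside its range is refused whole. The fingers move at their own pace and stop on an object; "newtons" is the grip in N (left out, the last holds). Time passes only in rows, so rows that repeat a pose let the fingers close. It gives the time, the measured TCP pose, the force, the opening and the grip force at its end, in the units of the state.
- readout.get_state(): the state, without advancing time (a new reading comes with each control period).
- eyes.snapshot(name): name is "scene" or "top"; returns a dict with "pixels" (384x512x3 uint8, red, green, blue), "depth" (384x512 float32, m along the optical axis (not along the pixel's ray), 0 where there is no reading), "mtx" (3x3 intrinsics, pixels), "R" (3x3) and "t" (3): a world point X has camera coordinates R X + t. Camera axes: x right, y down, z forward; pixel columns grow to the right and rows downward; lengths in m; the calibration is good to about 2 mm. A picture is of the moment at which its call begins.
- arm.sign_off(): hands the job in; it is judged then, once.
Trained networks look in a picture, given as the dict that the camera call returned (one of the last four; its "shot" number tells which), for a name from the list of things; names that differ only in an ending like _2 or _b are one class to them, and where a whole thing is asked for, a point or a joint stands for the part that bears it (a point fixed in the world has none). Each returns a list of dicts, best first, with "score" (0 to 1); they miss things now and then, are a little off and sometimes report something else, mostly with a low value. They report only what shows in the picture. A call takes as long as a camera call.
- boxes_of(picture, query): "position" ([x, y, z] in m, in world coordinates, good to about 4 mm: the middle of the surface that is visible of it).
- trace(picture, query): "pixels" (384x512 bool, what is visible of it).
The state is a dict: "time": time; "q": joint angles; "joint_vel": joint speeds; "tau": joint torques, N m; "ee_pos": TCP position; "eef_rot": TCP orientation; "ft_force": force on the tool from outside, world axes, zero at the start; "ft_torque": the same for the moment, N m; "grip_width": finger opening in m; "gripper_force": force on a finger pad.
Only numpy, scipy, OpenCV 4.12 (cv2) and the standard library are available. Lean on these libraries where they do the work, as an engineer would, in place of code of your own. Each camera call takes 0.05 s, during which the arm holds its last target. There are 200 camera calls.

## Working session

There is one attempt and no reset: what is moved stays moved. The work goes in short steps, Python scripts to look and compute and a tool call to move; the robot and the scene stay as the last step left them, time stands still between calls to the robot, and variables do not carry over. Pictures are saved under pics/ and viewed, at most 10 in all, crops included, and the job is handed in when it is done.

Besides the shell and the picture viewer there is one more tool, called after ">>>" by a JSON object that holds its "method" and its "body", one argument or row to a line. move_arm: Moves the arm, as the interface text tells. Its arguments: {"type":"object","properties":{"steps":{"type":"array"},"newtons":{"type":"number"}},"required":["steps"]}

```bash
mkdir -p pics
python3 - <<'E'
from cell import readout, eyes, arm, boxes_of, trace
import cv2,numpy as np
s=readout.get_state(); print(s)
for n in("scene","top"):
    p=eyes.snapshot(n); cv2.imwrite(f"pics/{n}0.png",p["pixels"][:,:,::-1])
    print(n,(-p["R"].T@p["t"]).round(3))
    for q in("unit","isolator_grip","selector_grip","isolator","selector","headset","radio","carton"):
        print(q,[(np.round(d["position"],3).tolist(),round(d["score"],2)) for d in boxes_of(p,q)[:3]])
E
```

```text
{'time': 0.0, 'q': array([ 1.12264200e+00,  3.53639962e-01,  1.63413757e+00, -3.20171344e-05,
        1.15519947e+00, -2.40576607e-03]), 'joint_vel': array([-7.51631172e-04, -7.63480458e-04,  1.10357538e-03, -1.60228535e-03,
        1.69310556e-03, -7.32660866e-05]), 'tau': array([ 8.71947123e-04, -5.93839324e+01, -3.34212863e+01,  6.97829830e-02,
        2.35971512e-02, -5.97962162e-05]), 'ee_pos': array([0.26925878, 0.56348287, 0.22186733]), 'eef_rot': array([-6.94315879e-01, -3.06361906e+00,  2.12966301e-03]), 'ft_force': array([ 0.49449012,  0.05620355, -0.3334094 ]), 'ft_torque': array([-0.03373293, -0.04297179,  0.02834468]), 'gripper_force': 0.0, 'grip_width': 0.09173076045177006}
scene [ 1.343 -0.002  0.94 ]
unit [([0.627, -0.053, 0.042], 0.82)]
isolator_grip [([0.512, -0.108, 0.06], 0.74)]
selector_grip [([0.64, 0.015, 0.064], 0.79)]
isolator [([0.514, -0.11, 0.064], 0.46)]
selector [([0.64, 0.018, 0.059], 0.79)]
headset [([0.46, 0.467, 0.054], 0.76)]
radio [([0.362, -0.38, 0.078], 0.85), ([0.63, -0.055, 0.04], 0.55)]
carton [([0.659, -0.4, 0.109], 0.95)]
top [ 0.208 -0.012  1.722]
unit [([0.595, -0.07, 0.041], 0.83)]
isolator_grip [([0.519, -0.107, 0.061], 0.6), ([0.636, 0.016, 0.056], 0.31)]
selector_grip [([0.631, 0.016, 0.061], 0.46), ([0.519, -0.109, 0.062], 0.28)]
isolator [([0.522, -0.104, 0.062], 0.48)]
selector [([0.637, 0.016, 0.059], 0.69)]
headset [([0.434, 0.488, 0.078], 0.95)]
radio [([0.341, -0.373, 0.112], 0.51)]
carton [([0.609, -0.408, 0.128], 0.85)]
```

View pics/scene0.png

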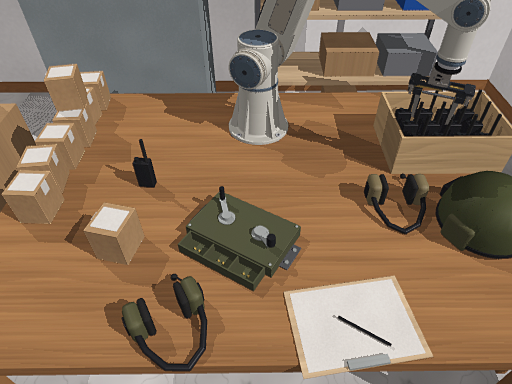

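View pics/top0.png

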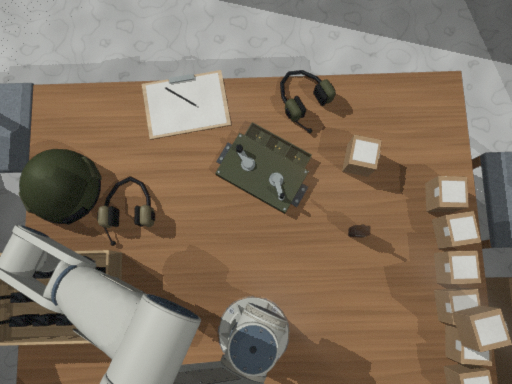

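```bash
cat > h.py <<'E'
from cell import readout, eyes, arm, boxes_of, trace
import cv2,numpy as np
def cloud(p):
    d=p["depth"]; v,u=np.indices(d.shape); K=p["mtx"]
    c=np.stack([(u-K[0,2])/K[0,0]*d,(v-K[1,2])/K[1,1]*d,d],-1)
    return (c-p["t"])@p["R"]
E
python3 - <<'E'
from h import *
for n in("scene","top"):
    p=eyes.snapshot(n);X=cloud(p);ok=p["depth"]>0
    for q in("isolator_grip","selector_grip"):
        m=trace(p,q)[0]["pixels"]&ok; P=X[m]
        print(n,q,m.sum(),P.mean(0).round(3),np.percentile(P,[2,50,98],axis=0).round(3).tolist())
        r=P[P[:,2]>0.066] ; print('  upper',len(r),r.mean(0).round(3),r.min(0).round(3),r.max(0).round(3))
        r=P[P[:,2]>np.percentile(P[:,2],98)-.004]; print('  top',len(r),r.mean(0).round(4))
    m=trace(p,"unit")[0]["pixels"]&ok
    P=X[m]; P=P[abs(P[:,2]-.045)<.004]
    rc=cv2.minAreaRect(P[:,:2].astype(np.float32)); print(rc,cv2.boxPoints(rc).round(3).tolist())
E
```

```text
scene isolator_grip 233 [ 0.517 -0.108  0.068] [[0.478, -0.124, 0.047], [0.513, -0.109, 0.061], [0.563, -0.087, 0.11]]
  upper 68 [ 0.485 -0.115  0.091] [ 0.473 -0.124  0.066] [ 0.492 -0.108  0.114]
  top 17 [ 0.4826 -0.1157  0.1095]
scene selector_grip 267 [0.642 0.016 0.07 ] [[0.597, -0.011, 0.052], [0.642, 0.017, 0.062], [0.677, 0.044, 0.097]]
  upper 104 [0.669 0.032 0.087] [0.654 0.02  0.067] [0.678 0.045 0.099]
  top 51 [0.6654 0.0323 0.0951]
((0.6068356037139893, -0.06404654681682587), (0.30130499601364136, 0.24171407520771027), 59.28148651123047) [[0.4259999990463257, -0.13199999928474426], [0.6340000033378601, -0.2549999952316284], [0.7879999876022339, 0.004000000189989805], [0.5799999833106995, 0.12700000405311584]]
top isolator_grip 133 [ 0.514 -0.105  0.065] [[0.469, -0.119, 0.05], [0.515, -0.105, 0.06], [0.557, -0.088, 0.11]]
  upper 25 [ 0.481 -0.111  0.095] [ 0.469 -0.12   0.066] [ 0.531 -0.098  0.116]
  top 12 [ 0.4768 -0.1135  0.1098]
top selector_grip 225 [0.63  0.018 0.064] [[0.591, -0.012, 0.041], [0.63, 0.02, 0.06], [0.67, 0.044, 0.099]]
  upper 57 [0.651 0.03  0.088] [ 0.598 -0.012  0.066] [0.671 0.045 0.104]
  top 14 [0.6587 0.0324 0.0988]
((0.6017442345619202, -0.06235972046852112), (0.3000144362449646, 0.24019932746887207), 58.69554901123047) [[0.42100000381469727, -0.12800000607967377], [0.6259999871253967, -0.2529999911785126], [0.7820000052452087, 0.003000000026077032], [0.5770000219345093, 0.12800000607967377]]
```

The scene picture shows the isolator post at about (222,195) and the selector grip at about (268,240). The cradle is on the side near the camera, and the carton and radio are well clear. The top view agrees: isolator at (283,193), selector at (240,152). By rectangle fit, the unit's yaw is about -31°, the isolator axis is near (0.547,-0.099) and the selector axis near (0.608,0.004). Measured arm lengths of 70 and 60 mm fit the sizes given.

```bash
cat >> h.py <<'E'
from scipy.spatial.transform import Rotation as Ro
ISO=np.array([.547,-.0985]); SEL=np.array([.6085,.0044])
def to(x,y,z,yang):
    "row numbers (cm, rad) taking the measured pose to TCP x,y,z, tool down, tool y at yang deg"
    s=readout.get_state(); R=Ro.from_rotvec(s["eef_rot"]); a=np.radians(yang)
    yv=np.array([np.cos(a),np.sin(a),0]); zv=np.array([0,0,-1.]); T=Ro.from_matrix(np.c_[np.cross(yv,zv),yv,zv])
    print("row",(R.inv().apply(np.array([x,y,z])-s["ee_pos"])*100).round(2),(R.inv()*T).as_rotvec().round(3))
E
python3 - <<'E'
from h import *
to(.479,-.115,.20,-76.4)
E
```

```text
row [-48.18 -52.22   2.26] [-0.     0.     2.458]
```

>>> {"method": "move_arm", "body": {
  "steps": [
    [100, -48.2, -52.2, 2.3, 0, 0, 2.46],
    [100, -48.2, -52.2, 2.3, 0, 0, 2.46],
    [100, -48.2, -52.2, 2.3, 0, 0, 2.46],
    [100, -48.2, -52.2, 2.3, 0, 0, 2.46],
    [100, -48.2, -52.2, 2.3, 0, 0, 2.46],
    [100, -48.2, -52.2, 2.3, 0, 0, 2.46],
    [100, -48.2, -52.2, 2.3, 0, 0, 2.46],
    [100, -48.2, -52.2, 2.3, 0, 0, 2.46],
    [100, -48.2, -52.2, 2.3, 0, 0, 2.46],
    [100, -48.2, -52.2, 2.3, 0, 0, 2.46]
  ]
}}

```text
time: 2.3
ee_pos: [0.4174, 0.0846, 0.2068]
eef_rot: [2.602, 1.76, 0.002]
ft_force: [0.8, -0.4, 0.6]
grip_width: 0.0919
gripper_force: 0.0
```

Run:
```python
from h import *
s=readout.get_state();print(s["time"],s["ee_pos"],s["q"].round(2))
to(.479,-.115,.20,-76.4)
```

```text
2.3 [0.41744292 0.0845712  0.20675764] [0.2  0.05 2.05 0.   1.03 0.58]
row [-16.24  13.14   0.68] [ 0.001 -0.001  0.952]
```

>>> {"method": "move_arm", "body": {
  "steps": [
    [60, -16.2, 13.1, 0.7, 0, 0, 0.95],
    [60, -16.2, 13.1, 0.7, 0, 0, 0.95],
    [60, -16.2, 13.1, 0.7, 0, 0, 0.95],
    [60, -16.2, 13.1, 0.7, 0, 0, 0.95],
    [60, -16.2, 13.1, 0.7, 0, 0, 0.95],
    [60, -16.2, 13.1, 0.7, 0, 0, 0.95],
    [60, -16.2, 13.1, 0.7, 0, 0, 0.95],
    [60, -16.2, 13.1, 0.7, 0, 0, 0.95],
    [60, -16.2, 13.1, 0.7, 0, 0, 0.95],
    [60, -16.2, 13.1, 0.7, 0, 0, 0.95]
  ]
}}

```text
time: 3.3
ee_pos: [0.4797, -0.1121, 0.1995]
eef_rot: [3.117, 0.388, 0.0]
ft_force: [0.7, 0.7, 0.2]
grip_width: 0.0553
gripper_force: 0.0
```

Run:
```python
from h import *
s=readout.get_state();print(s["time"],s["ee_pos"],s["q"].round(2),s["ft_force"])
to(.479,-.115,.078,-76.4)
p=eyes.snapshot("scene"); cv2.imwrite("pics/s1.png",cv2.resize(p["pixels"][120:300,130:350,::-1],None,fx=3,fy=3))
```

```text
3.3 [ 0.47965856 -0.11209384  0.19947717] [-0.23  0.17  1.93 -0.    1.03  1.09] [0.70971866 0.65362831 0.22211504]
row [-0.14  0.26 12.15] [ 0.   -0.    0.01]
```

View pics/s1.png

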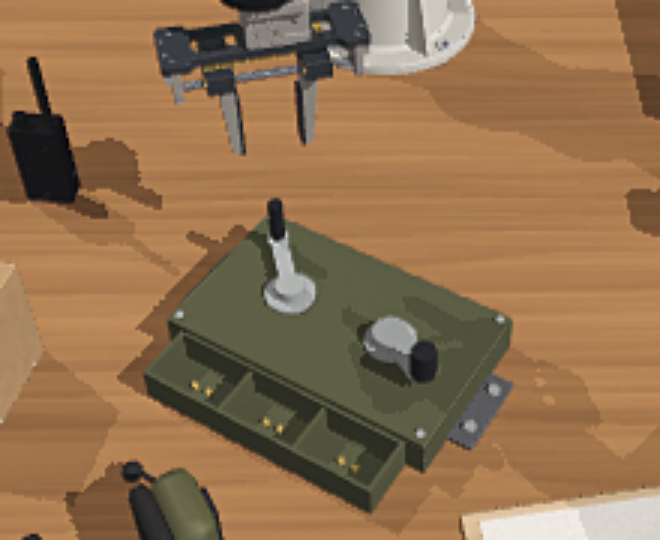

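The crop shows the open jaws (fingertips at crop (238,150) and (307,140)) astride the line of the post at (275,220). Now descending.

>>> {"method": "move_arm", "body": {
  "steps": [
    [60, -0.1, 0.2, 4, 0, 0, 0],
    [60, -0.1, 0.2, 8, 0, 0, 0],
    [60, -0.1, 0.2, 10.5, 0, 0, 0],
    [60, -0.1, 0.2, 12.1, 0, 0, 0],
    [60, -0.1, 0.2, 12.1, 0, 0, 0],
    [60, -0.1, 0.2, 12.1, 0, 0, 0]
  ]
}}

```text
time: 3.95
ee_pos: [0.4793, -0.1143, 0.0787]
eef_rot: [-3.118, -0.386, 0.0]
ft_force: [0.1, -1.0, -0.1]
grip_width: 0.0554
gripper_force: 0.0
```

>>> {"method": "move_arm", "body": {
  "newtons": 8,
  "steps": [
    [5, 0, 0, 0, 0, 0, 0],
    [5, 0, 0, 0, 0, 0, 0],
    [5, 0, 0, 0, 0, 0, 0],
    [5, 0, 0, 0, 0, 0, 0],
    [5, 0, 0, 0, 0, 0, 0],
    [5, 0, 0, 0, 0, 0, 0],
    [5, 0, 0, 0, 0, 0, 0]
  ]
}}

```text
time: 4.65
ee_pos: [0.4793, -0.1147, 0.0787]
eef_rot: [3.117, 0.385, 0.001]
ft_force: [-1.6, -3.7, 4.7]
grip_width: 0.0154
gripper_force: 8.0
```

Run:
```python
from h import *
s=readout.get_state();print(s["time"],s["ee_pos"],s["ft_force"],s["grip_width"])
p=eyes.snapshot("scene"); cv2.imwrite("pics/s2.png",cv2.resize(p["pixels"][120:300,130:350,::-1],None,fx=3,fy=3))
```

```text
4.65 [ 0.47932934 -0.11471243  0.07866066] [-1.63779907 -3.72864298  4.67892831] 0.015352444144260423
```

View pics/s2.png

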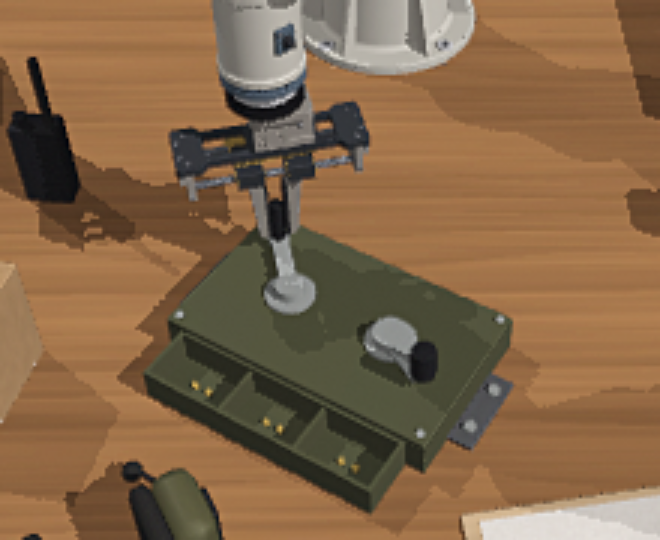

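>>> {"method": "move_arm", "body": {
  "newtons": 20,
  "steps": [
    [5, 0, 0, 0, 0, 0, 0],
    [5, 0.01, 0.35, 0, 0, 0, -0.05],
    [5, 0.04, 0.7, 0, 0, 0, -0.1],
    [5, 0.08, 1.05, 0, 0, 0, -0.15],
    [5, 0.14, 1.39, 0, 0, 0, -0.2],
    [5, 0.22, 1.73, 0, 0, 0, -0.25],
    [5, 0.22, 1.73, 0, 0, 0, -0.25],
    [5, 0.22, 1.73, 0, 0, 0, -0.25]
  ]
}}

```text
time: 5.5
ee_pos: [0.4849, -0.1309, 0.0786]
eef_rot: [-3.045, -0.771, 0.002]
ft_force: [-4.7, -3.2, 8.3]
grip_width: 0.0158
gripper_force: 20.0
```

```bash
cat >> h.py <<'E'
def st(ax,r):
    s=readout.get_state(); R=Ro.from_rotvec(s["eef_rot"]); d=s["ee_pos"][:2]-ax
    print("t %.2f ang %.3f rad %.4f toolF %s w %.4f yang %.1f z %.4f"%(s["time"],np.arctan2(d[1],d[0])%(2*np.pi),np.hypot(*d),R.inv().apply(s["ft_force"]).round(1),s["grip_width"],np.degrees(np.arctan2(*R.as_matrix()[[1,0],1])),s["ee_pos"][2]))
E
python3 -c "
from h import *
st(ISO,.07)"
```

```text
t 5.50 ang 3.622 rad 0.0700 toolF [-5.6  0.6 -8.3] w 0.0158 yang -61.6 z 0.0786
```

>>> {"method": "move_arm", "body": {
  "steps": [
    [5, 0.01, 0.35, 0, 0, 0, -0.05],
    [5, 0.03, 0.7, 0, 0, 0, -0.1],
    [5, 0.06, 1.05, 0, 0, 0, -0.15],
    [5, 0.12, 1.39, 0, 0, 0, -0.2],
    [5, 0.2, 1.73, 0, 0, 0, -0.25]
  ]
}}

```text
time: 6.0
ee_pos: [0.4942, -0.1451, 0.0786]
eef_rot: [-2.924, -1.147, 0.004]
ft_force: [-6.8, -3.8, 10.7]
grip_width: 0.0154
gripper_force: 20.0
```

```bash
python3 -c "
from h import *
st(ISO,.07)"
```

```text
t 6.00 ang 3.865 rad 0.0704 toolF [ -7.5  -1.8 -10.7] w 0.0154 yang -47.2 z 0.0786
```

>>> {"method": "move_arm", "body": {
  "newtons": 12,
  "steps": [
    [24, 0, 0, 0, 0, 0, 0],
    [24, 0, 0, 0, 0, 0, 0],
    [24, 0, 0, 0, 0, 0, 0]
  ]
}}

```text
time: 6.3
ee_pos: [0.4954, -0.1447, 0.0782]
eef_rot: [-2.926, -1.143, 0.0]
ft_force: [0.9, 0.5, 0.1]
grip_width: 0.022
gripper_force: 0.0
```

```bash
python3 -c "
from h import *
st(ISO,.07)"
```

```text
t 6.30 ang 3.872 rad 0.0693 toolF [ 1.   0.2 -0.1] w 0.0220 yang -47.3 z 0.0782
```

>>> {"method": "move_arm", "body": {
  "newtons": 30,
  "steps": [
    [24, 0, 0.28, 0, 0, 0, -0.04],
    [24, 0.02, 0.56, 0, 0, 0, -0.08],
    [24, 0.02, 0.56, 0, 0, 0, -0.08]
  ]
}}

```text
time: 6.6
ee_pos: [0.499, -0.1485, 0.0782]
eef_rot: [-2.876, -1.26, 0.001]
ft_force: [-2.2, 1.7, 1.7]
grip_width: 0.022
gripper_force: 1.1
```

```bash
python3 -c "
from h import *
st(ISO,.07)"
```

```text
t 6.60 ang 3.947 rad 0.0694 toolF [-0.3 -2.8 -1.7] w 0.0220 yang -42.7 z 0.0782
```

>>> {"method": "move_arm", "body": {
  "steps": [
    [24, 0, 0.15, 0, 0, 0, -0.02],
    [24, 0.01, 0.3, 0, 0, 0, -0.043],
    [24, 0.01, 0.3, 0, 0, 0, -0.043]
  ]
}}

```text
time: 6.9
ee_pos: [0.5013, -0.1508, 0.0782]
eef_rot: [-2.849, -1.323, 0.001]
ft_force: [-3.0, 2.0, 1.4]
grip_width: 0.0217
gripper_force: 1.8
```

>>> {"method": "move_arm", "body": {
  "steps": [
    [24, 0, 0.15, 0, 0, 0, -0.02],
    [24, 0.01, 0.3, 0, 0, 0, -0.043],
    [24, 0.01, 0.3, 0, 0, 0, -0.043]
  ]
}}

```text
time: 7.2
ee_pos: [0.5038, -0.153, 0.0782]
eef_rot: [-2.82, -1.385, 0.001]
ft_force: [-4.1, 0.5, 0.1]
grip_width: 0.0219
gripper_force: 1.7
```

>>> {"method": "move_arm", "body": {
  "steps": [
    [24, 0, 0.15, 0, 0, 0, -0.02],
    [24, 0.01, 0.3, 0, 0, 0, -0.043],
    [24, 0.01, 0.3, 0, 0, 0, -0.043]
  ]
}}

```text
time: 7.5
ee_pos: [0.5062, -0.1548, 0.0783]
eef_rot: [-2.789, -1.446, 0.001]
ft_force: [-4.9, -0.5, 0.1]
grip_width: 0.0221
gripper_force: 1.9
```

>>> {"method": "move_arm", "body": {
  "steps": [
    [24, 0, 0.15, 0, 0, 0, -0.02],
    [24, 0.01, 0.3, 0, 0, 0, -0.043],
    [24, 0.01, 0.3, 0, 0, 0, -0.043]
  ]
}}

```text
time: 7.8
ee_pos: [0.5087, -0.1565, 0.0783]
eef_rot: [-2.757, -1.505, 0.001]
ft_force: [-5.3, -1.3, -0.3]
grip_width: 0.0219
gripper_force: 1.9
```

>>> {"method": "move_arm", "body": {
  "steps": [
    [24, 0, 0.15, 0, 0, 0, -0.02],
    [24, 0.01, 0.3, 0, 0, 0, -0.043],
    [24, 0.01, 0.3, 0, 0, 0, -0.043]
  ]
}}

```text
time: 8.1
ee_pos: [0.5114, -0.158, 0.0783]
eef_rot: [2.724, 1.564, -0.001]
ft_force: [-5.1, -0.3, -0.3]
grip_width: 0.0217
gripper_force: 1.9
```

>>> {"method": "move_arm", "body": {
  "steps": [
    [24, 0, 0.15, 0, 0, 0, -0.02],
    [24, 0.01, 0.3, 0, 0, 0, -0.043],
    [24, 0.01, 0.3, 0, 0, 0, -0.043]
  ]
}}

```text
time: 8.4
ee_pos: [0.514, -0.1595, 0.0783]
eef_rot: [2.69, 1.623, -0.001]
ft_force: [-4.1, -1.9, -0.0]
grip_width: 0.0222
gripper_force: 1.9
```

>>> {"method": "move_arm", "body": {
  "steps": [
    [24, 0, 0.15, 0, 0, 0, -0.02],
    [24, 0.01, 0.3, 0, 0, 0, -0.043],
    [24, 0.01, 0.3, 0, 0, 0, -0.043]
  ]
}}

```text
time: 8.7
ee_pos: [0.5168, -0.1609, 0.0783]
eef_rot: [2.654, 1.68, -0.001]
ft_force: [-4.6, -2.4, 1.2]
grip_width: 0.022
gripper_force: 1.9
```

>>> {"method": "move_arm", "body": {
  "steps": [
    [24, 0, 0.15, 0, 0, 0, -0.02],
    [24, 0.01, 0.3, 0, 0, 0, -0.043],
    [24, 0.01, 0.3, 0, 0, 0, -0.043]
  ]
}}

```text
time: 9.0
ee_pos: [0.5196, -0.1621, 0.0783]
eef_rot: [2.618, 1.737, -0.001]
ft_force: [-5.0, -2.5, -0.9]
grip_width: 0.0222
gripper_force: 1.9
```

```bash
python3 -c "
from h import *
st(ISO,.07)"
```

```text
t 9.00 ang 4.305 rad 0.0693 toolF [-4.2 -3.6  0.9] w 0.0222 yang -22.9 z 0.0783
```

>>> {"method": "move_arm", "body": {
  "steps": [
    [24, 0, 0.15, 0, 0, 0, -0.02],
    [24, 0, 0.3, 0, 0, 0, -0.043],
    [24, 0, 0.3, 0, 0, 0, -0.043]
  ]
}}

```text
time: 9.3
ee_pos: [0.5224, -0.1633, 0.0784]
eef_rot: [2.58, 1.792, -0.001]
ft_force: [-4.5, -1.0, -0.3]
grip_width: 0.022
gripper_force: 1.8
```

>>> {"method": "move_arm", "body": {
  "steps": [
    [24, 0, 0.15, 0, 0, 0, -0.02],
    [24, 0, 0.3, 0, 0, 0, -0.043],
    [24, 0, 0.3, 0, 0, 0, -0.043]
  ]
}}

```text
time: 9.6
ee_pos: [0.5253, -0.1644, 0.0784]
eef_rot: [2.541, 1.847, -0.001]
ft_force: [-4.7, -2.5, -0.6]
grip_width: 0.0219
gripper_force: 1.8
```

>>> {"method": "move_arm", "body": {
  "steps": [
    [24, 0, 0.15, 0, 0, 0, -0.02],
    [24, 0.01, 0.3, 0, 0, 0, -0.043],
    [24, 0.01, 0.3, 0, 0, 0, -0.043]
  ]
}}

```text
time: 9.9
ee_pos: [0.5282, -0.1652, 0.0784]
eef_rot: [2.5, 1.901, -0.001]
ft_force: [-4.0, -2.7, 0.4]
grip_width: 0.0223
gripper_force: 1.8
```

>>> {"method": "move_arm", "body": {
  "steps": [
    [24, 0, 0.15, 0, 0, 0, -0.02],
    [24, 0.01, 0.3, 0, 0, 0, -0.043],
    [24, 0.01, 0.3, 0, 0, 0, -0.043]
  ]
}}

```text
time: 10.2
ee_pos: [0.5309, -0.1659, 0.0784]
eef_rot: [2.459, 1.955, -0.001]
ft_force: [-5.3, -2.6, -0.4]
grip_width: 0.0218
gripper_force: 2.2
```

>>> {"method": "move_arm", "body": {
  "steps": [
    [24, 0, 0.15, 0, 0, 0, -0.02],
    [24, 0, 0.15, 0, 0, 0, -0.02]
  ]
}}

```text
time: 10.4
ee_pos: [0.5318, -0.1661, 0.0783]
eef_rot: [-2.439, -1.979, 0.002]
ft_force: [-7.5, -2.5, 0.7]
grip_width: 0.022
gripper_force: 3.2
```

>>> {"method": "move_arm", "body": {
  "steps": [
    [24, 0, 0.15, 0, 0, 0, -0.02],
    [24, 0, 0.15, 0, 0, 0, -0.02]
  ]
}}

```text
time: 10.6
ee_pos: [0.5327, -0.1663, 0.0783]
eef_rot: [-2.418, -2.003, 0.003]
ft_force: [-9.7, -1.7, 4.2]
grip_width: 0.022
gripper_force: 4.3
```

```bash
python3 -c "
from h import *
st(ISO,.07)"
```

```text
t 10.60 ang 4.504 rad 0.0693 toolF [-3.4 -9.2 -4.2] w 0.0220 yang -10.7 z 0.0783
```

>>> {"method": "move_arm", "body": {
  "steps": [
    [24, 0, 0.1, 0, 0, 0, -0.01],
    [24, 0, 0.1, 0, 0, 0, -0.01]
  ]
}}

```text
time: 10.8
ee_pos: [0.5331, -0.1663, 0.0782]
eef_rot: [-2.408, -2.014, 0.004]
ft_force: [-11.3, -1.6, 5.7]
grip_width: 0.022
gripper_force: 5.1
```

```bash
python3 -c "
from h import *
st(ISO,.07)"
```

```text
t 10.80 ang 4.511 rad 0.0692 toolF [ -3.5 -10.9  -5.6] w 0.0220 yang -10.2 z 0.0782
```

The force has risen about 7 N above the free turning force, so the isolator is up against its stop. Releasing and lifting.

>>> {"method": "move_arm", "body": {
  "steps": [
    [24, 0, -0.3, 0, 0, 0, 0],
    [50, 0, -0.5, 0, 0, 0, 0],
    [50, 0, -0.5, 0, 0, 0, 0],
    [50, 0, -0.5, 0, 0, 0, 0],
    [50, 0, -0.5, -4, 0, 0, 0],
    [50, 0, -0.5, -8, 0, 0, 0],
    [50, 0, -0.5, -10, 0, 0, 0],
    [50, 0, -0.5, -10, 0, 0, 0]
  ]
}}

```text
time: 11.6
ee_pos: [0.5326, -0.166, 0.1819]
eef_rot: [2.407, 2.011, 0.006]
ft_force: [-0.3, -0.5, -0.1]
grip_width: 0.0458
gripper_force: 0.0
```

Run:
```python
from h import *
st(ISO,.07)
to(.661,.032,.18,-62)
for n in("scene","top"):
    p=eyes.snapshot(n);X=cloud(p);ok=p["depth"]>0
    for q in("isolator_grip","selector_grip"):
        t=trace(p,q)
        if not t: print(n,q,"none"); continue
        P=X[t[0]["pixels"]&ok]; c=P[P[:,2]>.085]; print(n,q,len(c),c.mean(0).round(4))
```

```text
t 11.60 ang 4.502 rad 0.0691 toolF [-0.6 -0.2  0.1] w 0.0458 yang -10.2 z 0.1819
row [21.77  9.11  0.24] [ 0.007 -0.002  0.903]
scene isolator_grip 39 [ 0.5338 -0.1659  0.1016]
scene selector_grip 67 [0.6676 0.0323 0.0936]
top isolator_grip none
top selector_grip 38 [0.6592 0.034  0.0948]
```

>>> {"method": "move_arm", "body": {
  "steps": [
    [60, 21.8, 9.2, 0.2, 0, 0, 0.9],
    [60, 21.8, 9.2, 0.2, 0, 0, 0.9],
    [60, 21.8, 9.2, 0.2, 0, 0, 0.9],
    [60, 21.8, 9.2, 0.2, 0, 0, 0.9],
    [60, 21.8, 9.2, 0.2, 0, 0, 0.9],
    [60, 21.8, 9.2, 0.2, 0, 0, 0.9],
    [60, 21.8, 9.2, 0.2, 0, 0, 0.9],
    [60, 21.8, 9.2, 0.2, 0, 0, 0.9],
    [60, 21.8, 9.2, 0.2, 0, 0, 0.9],
    [60, 21.8, 9.2, 0.2, 0, 0, 0.9]
  ]
}}

```text
time: 12.9
ee_pos: [0.659, 0.0319, 0.1764]
eef_rot: [3.047, 0.766, -0.0]
ft_force: [-0.3, 0.8, -0.4]
grip_width: 0.0553
gripper_force: 0.0
```

Run:
```python
from h import *
st(SEL,.06)
to(.661,.033,.074,-62)
p=eyes.snapshot("scene"); cv2.imwrite("pics/s3.png",cv2.resize(p["pixels"][120:300,130:350,::-1],None,fx=3,fy=3))
```

```text
t 12.90 ang 0.499 rad 0.0575 toolF [ 0.1 -0.8  0.4] w 0.0553 yang -61.8 z 0.1764
row [ 0.23 -0.   10.24] [-0.     0.     0.004]
```

View pics/s3.png

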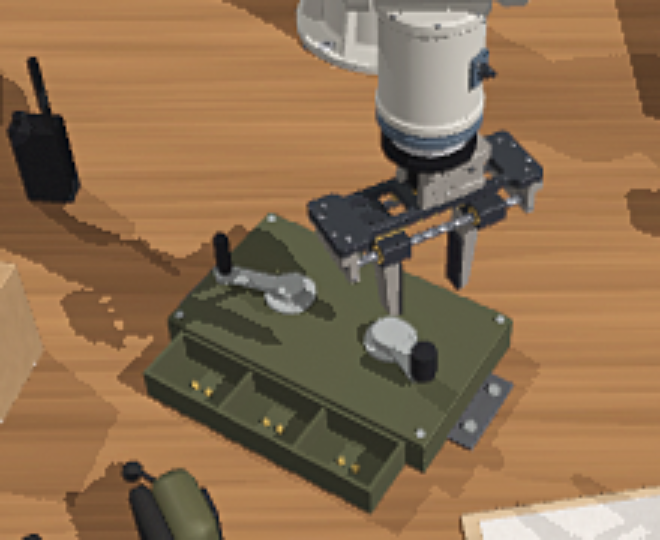

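The crop shows the isolator crank swung round (post at crop (222,250)) and the open jaws in line above the selector grip at (424,360). Descending, then caging the grip loosely.

>>> {"method": "move_arm", "body": {
  "steps": [
    [60, 0.2, 0, 4, 0, 0, 0],
    [60, 0.2, 0, 7, 0, 0, 0],
    [60, 0.2, 0, 9, 0, 0, 0],
    [60, 0.2, 0, 10.2, 0, 0, 0],
    [60, 0.2, 0, 10.2, 0, 0, 0],
    [34, 0.2, 0, 10.2, 0, 0, 0],
    [34, 0.2, 0, 10.2, 0, 0, 0],
    [34, 0.2, 0, 10.2, 0, 0, 0],
    [34, 0.2, 0, 10.2, 0, 0, 0]
  ]
}}

```text
time: 13.85
ee_pos: [0.6616, 0.0338, 0.0753]
eef_rot: [3.047, 0.765, 0.002]
ft_force: [-0.7, -0.9, -0.3]
grip_width: 0.0313
gripper_force: 0.0
```

```bash
python3 -c "
from h import *
st(SEL,.06)"
```

```text
t 13.85 ang 0.505 rad 0.0607 toolF [-1.   0.5  0.3] w 0.0313 yang -61.8 z 0.0753
```

>>> {"method": "move_arm", "body": {
  "steps": [
    [34, -0.01, -0.24, 0, 0, 0, -0.04],
    [34, -0.04, -0.48, 0, 0, 0, -0.08],
    [34, -0.07, -0.72, 0, 0, 0, -0.12],
    [34, -0.07, -0.72, 0, 0, 0, -0.12]
  ]
}}

```text
time: 14.25
ee_pos: [0.6575, 0.0394, 0.075]
eef_rot: [2.995, 0.947, 0.001]
ft_force: [0.2, -2.2, 1.6]
grip_width: 0.0316
gripper_force: 1.1
```

```bash
python3 -c "
from h import *
st(SEL,.06)"
```

```text
t 14.25 ang 0.621 rad 0.0603 toolF [-1.1  1.9 -1.6] w 0.0316 yang -54.9 z 0.0750
```

>>> {"method": "move_arm", "body": {
  "steps": [
    [34, -0.01, -0.15, 0, 0, 0, -0.025],
    [34, -0.01, -0.3, 0, 0, 0, -0.05],
    [34, -0.01, -0.3, 0, 0, 0, -0.05]
  ]
}}

```text
time: 14.55
ee_pos: [0.6556, 0.0422, 0.0747]
eef_rot: [2.97, 1.022, 0.001]
ft_force: [1.4, -2.3, 2.5]
grip_width: 0.0316
gripper_force: 1.5
```

```bash
python3 -c "
from h import *
st(SEL,.06)"
```

```text
t 14.55 ang 0.676 rad 0.0604 toolF [-0.3  2.7 -2.5] w 0.0316 yang -52.0 z 0.0747
```

>>> {"method": "move_arm", "body": {
  "steps": [
    [34, -0.01, -0.15, 0, 0, 0, -0.025],
    [34, -0.01, -0.3, 0, 0, 0, -0.05],
    [34, -0.01, -0.3, 0, 0, 0, -0.05]
  ]
}}

```text
time: 14.85
ee_pos: [0.6535, 0.0447, 0.0745]
eef_rot: [-2.944, -1.097, -0.001]
ft_force: [1.8, -1.6, 2.2]
grip_width: 0.0315
gripper_force: 1.3
```

```bash
python3 -c "
from h import *
st(SEL,.06)"
```

```text
t 14.85 ang 0.731 rad 0.0604 toolF [ 0.3  2.3 -2.2] w 0.0315 yang -49.1 z 0.0745
```

>>> {"method": "move_arm", "body": {
  "steps": [
    [34, -0.01, -0.36, 0, 0, 0, -0.06],
    [34, -0.04, -0.72, 0, 0, 0, -0.12],
    [34, -0.1, -1.07, 0, 0, 0, -0.18],
    [34, -0.17, -1.43, 0, 0, 0, -0.24],
    [34, -0.27, -1.77, 0, 0, 0, -0.3],
    [34, -0.38, -2.11, 0, 0, 0, -0.36],
    [34, -0.52, -2.45, 0, 0, 0, -0.42],
    [34, -0.68, -2.77, 0, 0, 0, -0.48],
    [34, -0.85, -3.08, 0, 0, 0, -0.54],
    [34, -1.05, -3.39, 0, 0, 0, -0.6]
  ]
}}

```text
time: 15.85
ee_pos: [0.6231, 0.0632, 0.074]
eef_rot: [-2.487, -1.919, 0.0]
ft_force: [2.5, -4.8, -0.2]
grip_width: 0.0313
gripper_force: 1.8
```

```bash
python3 -c "
from h import *
st(SEL,.06)"
```

```text
t 15.85 ang 1.328 rad 0.0606 toolF [-4.   3.7  0.2] w 0.0313 yang -14.7 z 0.0740
```

>>> {"method": "move_arm", "body": {
  "steps": [
    [34, -0.01, -0.24, 0, 0, 0, -0.04],
    [34, -0.04, -0.48, 0, 0, 0, -0.08],
    [34, -0.07, -0.72, 0, 0, 0, -0.12],
    [34, -0.07, -0.72, 0, 0, 0, -0.12]
  ]
}}

```text
time: 16.25
ee_pos: [0.6157, 0.0646, 0.0741]
eef_rot: [-2.369, -2.062, 0.001]
ft_force: [0.5, -1.6, 0.2]
grip_width: 0.0313
gripper_force: 0.7
```

```bash
python3 -c "
from h import *
st(SEL,.06)"
```

```text
t 16.25 ang 1.452 rad 0.0606 toolF [-1.6  0.8 -0.2] w 0.0313 yang -7.9 z 0.0741
```

>>> {"method": "move_arm", "body": {
  "steps": [
    [34, 0, -0.18, 0, 0, 0, -0.03],
    [34, -0.01, -0.3, 0, 0, 0, -0.05],
    [34, -0.01, -0.3, 0, 0, 0, -0.05]
  ]
}}

```text
time: 16.55
ee_pos: [0.6129, 0.0649, 0.0742]
eef_rot: [-2.317, -2.121, 0.0]
ft_force: [1.7, -1.4, -1.2]
grip_width: 0.0312
gripper_force: 1.1
```

>>> {"method": "move_arm", "body": {
  "steps": [
    [34, 0, -0.1, 0, 0, 0, -0.015],
    [34, 0, -0.2, 0, 0, 0, -0.03],
    [34, 0, -0.2, 0, 0, 0, -0.03]
  ]
}}

```text
time: 16.85
ee_pos: [0.611, 0.065, 0.0744]
eef_rot: [-2.285, -2.156, 0.0]
ft_force: [2.1, -0.5, -2.4]
grip_width: 0.0312
gripper_force: 1.2
```

>>> {"method": "move_arm", "body": {
  "steps": [
    [34, 0, -0.1, 0, 0, 0, -0.015],
    [34, 0, -0.2, 0, 0, 0, -0.03],
    [34, 0, -0.2, 0, 0, 0, -0.03]
  ]
}}

```text
time: 17.15
ee_pos: [0.609, 0.0651, 0.0744]
eef_rot: [-2.252, -2.19, 0.0]
ft_force: [1.8, -1.2, -2.1]
grip_width: 0.0312
gripper_force: 1.3
```

>>> {"method": "move_arm", "body": {
  "steps": [
    [34, 0, -0.1, 0, 0, 0, -0.015],
    [34, 0, -0.2, 0, 0, 0, -0.03],
    [34, 0, -0.2, 0, 0, 0, -0.03]
  ]
}}

```text
time: 17.45
ee_pos: [0.6073, 0.065, 0.0745]
eef_rot: [2.219, 2.223, 0.0]
ft_force: [3.4, -2.3, -2.8]
grip_width: 0.0314
gripper_force: 1.9
```

>>> {"method": "move_arm", "body": {
  "steps": [
    [34, 0, -0.1, 0, 0, 0, -0.015],
    [34, 0, -0.15, 0, 0, 0, -0.02],
    [34, 0, -0.15, 0, 0, 0, -0.02]
  ]
}}

```text
time: 17.75
ee_pos: [0.6065, 0.0649, 0.0745]
eef_rot: [2.197, 2.244, 0.002]
ft_force: [6.3, -3.1, -3.7]
grip_width: 0.0312
gripper_force: 3.0
```

```bash
python3 -c "
from h import *
st(SEL,.06)"
```

```text
t 17.75 ang 1.605 rad 0.0605 toolF [-3.3  6.2  3.7] w 0.0312 yang 1.2 z 0.0745
```

>>> {"method": "move_arm", "body": {
  "steps": [
    [34, 0, -0.1, 0, 0, 0, -0.01],
    [34, 0, -0.17, 0, 0, 0, -0.02],
    [34, 0, -0.17, 0, 0, 0, -0.02]
  ]
}}

```text
time: 18.05
ee_pos: [0.6054, 0.0647, 0.0746]
eef_rot: [2.173, 2.265, 0.003]
ft_force: [8.3, -3.9, -5.9]
grip_width: 0.031
gripper_force: 4.3
```

```bash
python3 -c "
from h import *
st(SEL,.06)"
```

```text
t 18.05 ang 1.622 rad 0.0604 toolF [-4.2  8.1  5.9] w 0.0310 yang 2.4 z 0.0746
```

>>> {"method": "move_arm", "body": {
  "steps": [
    [34, 0, -0.1, 0, 0, 0, -0.01],
    [34, 0, -0.15, 0, 0, 0, -0.01],
    [34, 0, -0.15, 0, 0, 0, -0.01]
  ]
}}

```text
time: 18.35
ee_pos: [0.6047, 0.0647, 0.0746]
eef_rot: [2.161, 2.275, 0.004]
ft_force: [10.3, -3.4, -9.7]
grip_width: 0.0315
gripper_force: 5.5
```

```bash
python3 -c "
from h import *
st(SEL,.06)"
```

```text
t 18.35 ang 1.634 rad 0.0604 toolF [-3.9 10.1  9.8] w 0.0315 yang 2.9 z 0.0746
```

>>> {"method": "move_arm", "body": {
  "steps": [
    [34, 0, 0.2, 0, 0, 0, 0],
    [60, 0, 0.4, 0, 0, 0, 0],
    [60, 0, 0.4, 0, 0, 0, 0],
    [60, 0, 0.4, 0, 0, 0, 0],
    [60, 0, 0.4, -4, 0, 0, 0],
    [60, 0, 0.4, -8, 0, 0, 0],
    [60, 0, 0.4, -12, 0, 0, 0],
    [60, 0, 0.4, -14, 0, 0, 0],
    [60, 0, 0.4, -14, 0, 0, 0]
  ]
}}

```text
time: 19.25
ee_pos: [0.6079, 0.0656, 0.2179]
eef_rot: [2.162, 2.275, 0.007]
ft_force: [0.6, -0.7, -0.2]
grip_width: 0.0553
gripper_force: 0.0
```

Run:
```python
from h import *
st(SEL,.06)
p=eyes.snapshot("scene"); cv2.imwrite("pics/s4.png",cv2.resize(p["pixels"][120:300,130:350,::-1],None,fx=3,fy=3))
X=cloud(p);ok=p["depth"]>0
for q,a in(("isolator_grip",ISO),("selector_grip",SEL)):
    for t in trace(p,q)[:1]:
        P=X[t["pixels"]&ok]; c=P[(P[:,2]>.085)&(P[:,2]<.115)].mean(0); d=c[:2]-a; print(q,c.round(4),np.arctan2(d[1],d[0])%6.283)
```

```text
t 19.25 ang 1.580 rad 0.0612 toolF [-0.7  0.6  0.2] w 0.0553 yang 2.9 z 0.2179
isolator_grip [ 0.5334 -0.1657  0.0999] 4.512671221753349
selector_grip [0.6155 0.0618 0.0931] 1.4490764836739127
```

View pics/s4.png

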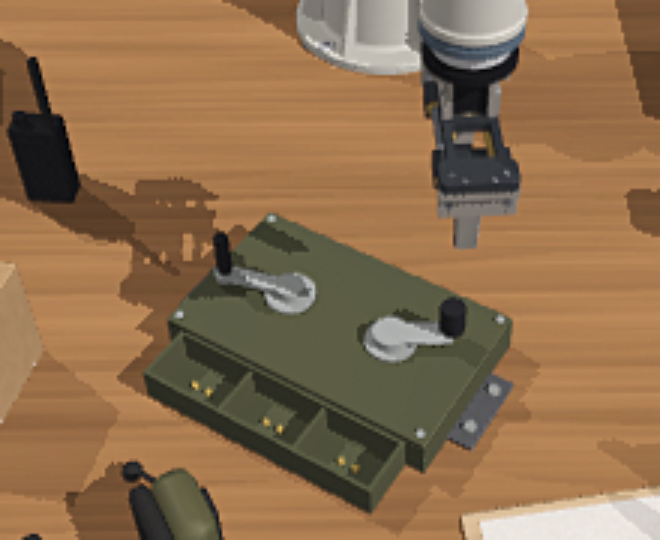

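The crop shows the isolator post still at (222,250) and the selector grip swung to (452,318). That is about 1.07 rad of travel, which fits its 1.1 stop. The robot is clear of everything.

```bash
python3 -c "
from cell import arm
print(arm.sign_off())"
```

```text
the job is handed in; nothing more can be done
None
```

The charging unit is in service and handed in: isolator first, then selector, each swung to its stop with a rise of about 7 N felt, and the gripper then lifted clear without touching anything around the unit.

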